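Start the exposure from under the push-latch flap

TASK

Press down on the flap of the grey switch box so that it pops open, press the large round button inside all the way in and let it out again, then push the flap back down until it latches shut by itself. Use only the fingertips or the outside of the fingers: grip and lift nothing, do not press the small square button, and leave the jug, the bottle and the cup where they stand.

Things in the scene. Friction and masses are not known exactly. Their poses are not given: they have to be found in the camera images.
- switch_box: Grey plastic box fixed to the counter, 180 mm (x) by 200 mm (y), rim 83 mm high; origin at the centre of its underside, z up, its -x side towards the robot, hinge along its rear (+x) edge. The two buttons stand in it 45 mm in front of its centre (x = -45 mm), at y = +50 and -50 mm; which is which varies. They sit on a panel 18 mm below the rim, inside 4 mm walls.
- flap (a joint): Flap angle, rad: 0 latched shut (level), 1.3 popped fully open. Push-push latch: press from 0 to the firm stop at -0.048 (8 mm at flap_edge; 6 mm suffices; 10 N gets there), let go and clear away: a damped spring lifts it to 1.3 in about 3 s. Push it down from open to the stop and let go: it latches at 0; one more press pops it. Spring at flap_edge: 3 N near shut, under 2 N open, plus 7 N per m/s.
- flap_edge (a point): Place to press: on the flap's outer (top) face, middle line, 25 mm in from the front edge, 165 mm from the hinge line and 9 mm above the hinge's level when shut (99 mm above the counter). Moves with the flap: z out of the outer face, -x towards the free edge. The flap is a stiff grey panel 216 mm wide, 5 mm thick, reaching 190 mm from the hinge line, with a 12 mm skirt.
- flap_hinge (a point): Middle of the hinge line, at the rear edge of the box (box x = +90 mm), 90 mm above the counter. The hinge line runs along the box's y; the flap's free edge rises. The point's own axes turn with the flap (y along the hinge line).
- start (a joint): Travel of the large round button in m: 0 out, 0.006 fully pressed (down); a spring brings it back, fully in takes 4 N.
- start_top (a point): Centre of the top of the large round black button, 36 mm across, in a round steel collar 52 mm across, under the flap; 87 mm above the counter, 4 mm above the box's rim, 10 mm above its collar. z up.
- stop (a joint): Travel of the small square button in m: 0 out, 0.006 fully pressed. Not to be pressed.
- stop_top (a point): Centre of the top of the small square black button, 18 mm wide, in a square steel collar of 34 mm, under the flap beside the round one, 100 mm from it, equally high.
- jug: White plastic jug with a handle, 84 mm across, 120 mm tall, loose; stands beside the box. Origin at the centre of its underside.
- bottle: Brown glass bottle with a black cap, 60 mm across, 150 mm tall, loose; stands beside the box. Origin at the centre of its underside.
- cup: Small white plastic cup, 72 mm across, 75 mm tall, loose; stands in front and to the side of the box. Origin at the centre of its underside.

How it is judged:
On the way, in this order (a step that is already met when the one before it is completed fails the run):
1. the flap has popped open (value of joint flap above 1.1 rad), for 0.1 s.
2. the large round button is pressed in (value of joint start above 0.0045 m and contact force between the fingers and start above 0.5 N), for 0.1 s.
At the end, for the whole second after the job is handed in: The flap rests latched shut by itself (joint within 0.02 rad of 0), both buttons are out (under 2 mm of travel), and jug, bottle and cup stand within 15 mm of where they started (value of joint flap between -0.02 and 0.02 rad and value of joint each of start, stop below 0.002 m and distance of each of jug, bottle, cup from where it was at the start of the episode below 0.015 m); the robot touches nothing.
It fails at once if the small square button is pressed by more than 2.5 mm (value of joint stop above 0.0025 m).
It fails at once if the jug is moved by more than 15 mm, tipped or lifted (distance of jug from where it was at the start of the episode above 0.015 m or angle between jug's own z axis and vertical above 0.2 rad).
It fails at once if the bottle is moved by more than 15 mm, tipped or lifted (distance of bottle from where it was at the start of the episode above 0.015 m or angle between bottle's own z axis and vertical above 0.2 rad).
It fails at once if the cup is moved by more than 15 mm, tipped or lifted (distance of cup from where it was at the start of the episode above 0.015 m or angle between cup's own z axis and vertical above 0.2 rad).
It also fails if it takes over 53 s, if anything falls off the work surface, if the arm or the gripper's body presses on something with over 40 N, if the wrist force passes 120 N, or if a joint passes its speed limit or range.

ROBOT

A 7-joint arm with a two-finger parallel gripper is mounted at the origin on the work surface. World frame = base frame: x ahead of the robot, y to its left, z up, the work surface at z = 0. Lengths are in m, angles in rad, forces in N, time in s.
With the tool pointing down it reaches from about 0.4 to 0.85 m from the base axis. Payload 10.4 kg.
Tool frame: the origin (TCP) lies at the very end of the fingers, on their centre line; the grasp point (between the pads) lies 19 mm behind it; z points along the fingers, y is the line along which they close (so a half turn about z gives the same grasp; the last joint's range is limited). The gripper opens to 85 mm and grips with 20 to 120 N. Pads are 22 mm wide; open, the fingers measure 114 mm over their backs; the gripper's body (76 mm by 85 mm) begins 54 mm behind the grasp point. The pads swing forward as they close: fully open they stand 13 mm farther back than shut.
Start: joints at [-1.207, 0.332, -0.065, 1.46, 0.022, 1.35, -0.088], TCP at [0.236, 0.579, 0.231] pointing down, gripper open.
Joint ranges: [-2.6, 2.6], [-0.5, 2.12], [-1.47, 1.34], [0.16, 2.42], [-1.27, 4.41], [0.06, 2.06], [-2.6, 2.6]. Speed limits (rad/s): [2.22, 2.22, 2.79, 2.79, 3.14, 3.14, 3.14].

INTERFACE

Orientations are given as [roll, pitch, yaw] about the fixed x, y, z axes, in that order (R = Rz(yaw) Ry(pitch) Rx(roll)).
In Python, from station import state, capture, camera_params, close_job gives the robot as it stands.
- The arm moves only by the tool carry_out, never from a script. Its argument "commands" is one flat list of numbers, 7 for each row, row after row: the shift along the tool's x, y, z in mm, then the turn, a rotation vector about the tool's x, y, z in rad, then the opening in per cent of the stroke, from 0 (shut) to 100 (fully open). A call has 1 to 5 rows; each row shifts and turns the commanded pose from where the row before left it, along the tool's axes as they then stand; what a row does not reach is not made up. A row lasts 1/10 s, in which the tool goes at most 50 mm and 8.59 degrees, less where a joint would pass 70% of its speed; a pose out of reach is approached as far as the arm can. A call is refused whole if a number of a shift passes 50 or a number of a turn 0.15, either way. A call with a gripper value outside its range is refused whole. The fingers move at their own pace and stop on an object; "grip_force" is the grip in N (left out, the last holds). Time passes only in rows, so rows that do not move let the fingers close. It gives the time, the measured TCP pose, the force, the opening and the grip force at its end, in the units of the state.
- state(): the state, without advancing time (a new reading comes with each control period).
- capture(name): name is "side" or "top" or "wrist"; returns (picture, depth): 400x640x3 uint8, red, green, blue; 400x640 float32, m along the optical axis (not along the pixel's ray), 0 where there is no reading.
- camera_params(name): a dict with "intrinsics" (3x3 intrinsics, pixels), "xyz" and "attitude" of the camera in the world. Camera axes: x right, y down, z forward; pixel columns grow to the right and rows downward; lengths in m; the calibration is good to about 2 mm. A picture is of the moment at which its call begins: read the wrist's pose just before it. camera_params takes no time and is no camera call; for the wrist camera it gives the pose at the moment of the call.
- close_job(): hands the job in; it is judged then, once.
The state is a dict: "t": time; "joints": joint angles; "dq": joint speeds; "tau": joint torques, N m; "ee_pos": TCP position; "tool_rot": TCP orientation; "wrist_force": force on the tool from outside, world axes, zero at the start; "wrist_torque": the same for the moment, N m; "opening": finger opening in m; "grasp_force": force on a finger pad.
Only numpy, scipy, OpenCV 4.12 (cv2) and the standard library are available. Lean on these libraries where they do the work, as an engineer would, in place of code of your own. Each camera call takes 0.05 s, during which the arm holds its last target. There are 200 camera calls.

## Working session

There is one attempt and no reset: what is moved stays moved. The work goes in short steps, Python scripts to look and compute and a tool call to move; the robot and the scene stay as the last step left them, time stands still between calls to the robot, and variables do not carry over. Pictures are saved under pics/ and viewed, at most 10 in all, crops included, and the job is handed in when it is done.

Besides the shell and the picture viewer there is one more tool, called after ">>>" as name(argument=value, ...) on one line, values as JSON. carry_out: Moves the arm, as the interface text tells. Its arguments: {"type":"object","properties":{"commands":{"type":"array"},"grip_force":{"type":"number"}},"required":["commands"]}

```bash
mkdir -p pics; ls; cat > h.py <<'E'
import numpy as np,cv2
from station import state,capture,camera_params
from scipy.spatial.transform import Rotation as R
def cam(n):
    p=camera_params(n);return p
def rot(a):
    a=np.array(a,float)
    if a.shape==(3,3): return a
    if a.size==4: return R.from_quat(a).as_matrix()
    return R.from_euler('xyz',a).as_matrix()
def cloud(n,d,p):
    K=np.array(p['intrinsics']);v,u=np.mgrid[:d.shape[0],:d.shape[1]]
    c=np.stack([(u-K[0,2])/K[0,0]*d,(v-K[1,2])/K[1,1]*d,d],-1)
    return c@rot(p['attitude']).T+np.array(p['xyz'])
E
python3 - <<'E'
from h import *
s=state();print(s)
for n in('top','side'):
    p=cam(n);print(n,p)
    im,d=capture(n);cv2.imwrite(f'pics/{n}0.png',im[:,:,::-1]);np.savez(f'{n}0.npz',im=im,d=d)
E
```

```text
pics
{'t': 0.0, 'joints': array([-1.20660392,  0.3328884 , -0.06469534,  1.46093652,  0.02158376,
        1.34988375, -0.08852119]), 'dq': array([-5.35542416e-04,  2.10491100e-04, -4.10804029e-04,  9.00932409e-04,
        1.38748465e-03,  8.31093030e-06, -1.90381490e-03]), 'tau': array([ 4.38551433e-04, -6.25458241e+01,  4.96110041e-02, -3.91602695e+01,
        1.63677055e-02,  1.01311714e-02,  4.03826834e-05]), 'ee_pos': array([0.23562518, 0.57848467, 0.23050787]), 'tool_rot': array([-3.14017224e+00,  5.05860923e-05,  2.75479201e+00]), 'wrist_force': array([ 0.22012946, -0.17745508,  0.00189604]), 'wrist_torque': array([-0.01247998, -0.00572816, -0.04541625]), 'grasp_force': 0.0, 'opening': 0.08543465262919593}
top {'intrinsics': array([[512.08184039,   0.        , 316.49737302],
       [  0.        , 512.08184039, 196.80218906],
       [  0.        ,   0.        ,   1.        ]]), 'xyz': array([0.31242182, 0.03169573, 1.37583511]), 'attitude': array([-2.93555896, -0.00330219, -1.52277722])}
side {'intrinsics': array([[436.94797399,   0.        , 322.0499005 ],
       [  0.        , 436.94797399, 197.18223939],
       [  0.        ,   0.        ,   1.        ]]), 'xyz': array([ 0.44634658, -0.66941643,  0.50422535]), 'attitude': array([-2.07975515,  0.01257667, -0.19929702])}
```

View pics/top0.png

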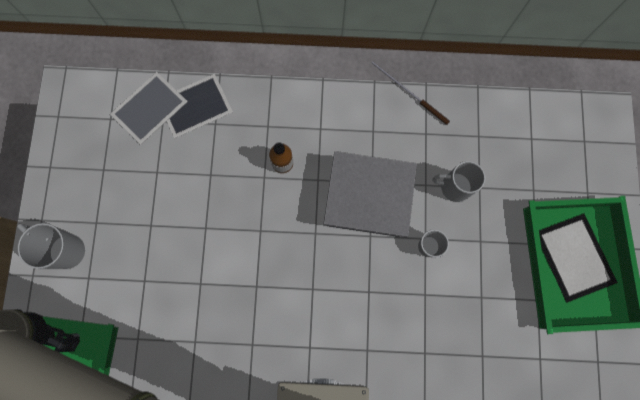

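View pics/side0.png

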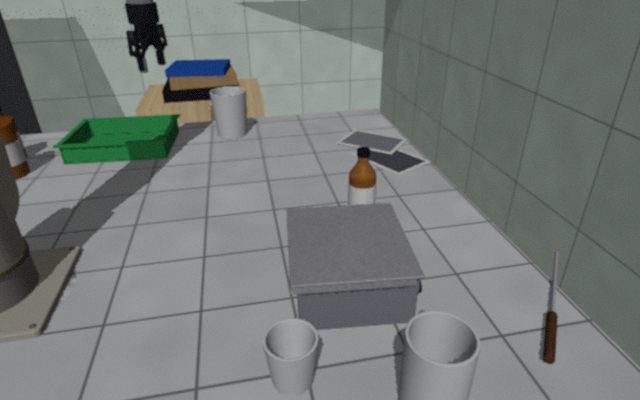

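The top view shows the flap (corners about (335,152), (416,162), (407,237), (324,223)), the bottle at (281,157), the jug at (465,180) and the cup at (434,244).

```bash
python3 - <<'E'
from h import *
z=np.load('top0.npz');P=cloud('top',z['d'],cam('top'))
Z=P[:,:,2]
m=((Z>.085)&(Z<.112)).astype(np.uint8);m[:,:305]=0;m[:,425:]=0;m[:130]=0;m[260:]=0
n,l,st,c=cv2.connectedComponentsWithStats(m);k=1+st[1:,4].argmax();m=l==k;print(st[k],Z[m].mean(),Z[m].std())
q=P[m][:,:2].astype(np.float32);r=cv2.minAreaRect(q*1000);print(r,cv2.boxPoints(r))
for nm,(u,v),zt in(('bottle',(281,150),.15),('jug',(467,176),.12),('cup',(434,241),.075)):
    w=P[v-28:v+28,u-26:u+26].reshape(-1,3);w=w[(w[:,2]>zt-.02)&(w[:,2]<zt+.012)];print(nm,len(w),w.min(0),w.max(0))
print(P[350:400:25,330], P[60,300],[P[300,x,2] for x in(200,500)])
z=np.load('side0.npz');P=cloud('side',z['d'],cam('side'));Z=P[:,:,2]
m=((Z>.09)&(Z<.11)).astype(np.uint8);m[:,:280]=0;m[:,425:]=0;m[:195]=0;m[290:]=0
q=P[m>0][:,:2].astype(np.float32);r=cv2.minAreaRect(q*1000);print(r,cv2.boxPoints(r),Z[m>0].mean())
E
```

```text
[ 323  151   94   86 6299] 0.09862773342084982 0.0027010085121544863
((597.4151000976562, -96.5450210571289), (216.09756469726562, 196.46868896484375), 84.02938842773438) [[ 4.8847458e+02 -1.9378952e+02]
 [ 6.8387750e+02 -2.1422586e+02]
 [ 7.0635559e+02  6.9947815e-01]
 [ 5.1095270e+02  2.1135818e+01]]
bottle 107 [0.67641893 0.126927   0.13221643] [0.70521222 0.15214685 0.15535392]
jug 336 [ 0.60434973 -0.3838777   0.10003138] [ 0.68851949 -0.27887215  0.12642812]
cup 231 [ 0.4448102  -0.30130129  0.05500961] [ 0.5157128  -0.23099461  0.08279632]
[[ 0.19789764 -0.01320733  0.00256757]
 [ 0.13650539 -0.01583762  0.0021592 ]] [ 1.3762364   0.14974027 -0.74266405] [np.float64(-0.004082479853130261), np.float64(0.0009908535597769053)]
((598.5906982421875, -99.1980972290039), (217.8379364013672, 193.90911865234375), 84.0531005859375) [[ 490.87317    -197.48575   ]
 [ 683.7388     -217.57605   ]
 [ 706.3082       -0.91044617]
 [ 513.4426       19.179855  ]] 0.09808224254927478
```

>>> carry_out(commands=[0, 0, 0, 0, 0, 0.145, 0, 0, 0, 0, 0, 0, 0.145, 0, 0, 0, 0, 0, 0, 0.145, 0, 0, 0, 0, 0, 0, 0.145, 0, 0, 0, 0, 0, 0, 0.145, 0], grip_force=20)

```text
t: 0.6
ee_pos: [0.2357, 0.5786, 0.2308]
tool_rot: [-3.141, 0.001, 2.024]
wrist_force: [0.1, 0.3, -0.3]
opening: 0.0128
grasp_force: 0.0
```

>>> carry_out(commands=[0, 0, 0, 0, 0, 0.145, 0, 0, 0, 0, 0, 0, 0.145, 0, 0, 0, 0, 0, 0, 0.145, 0, 0, 0, 0, 0, 0, 0.13, 0, 0, 0, 0, 0, 0, 0, 0])

```text
t: 1.1
ee_pos: [0.2356, 0.5787, 0.2309]
tool_rot: [-3.142, 0.001, 1.463]
wrist_force: [-0.9, -0.4, -0.0]
opening: 0.0002
grasp_force: 0.0
```

>>> carry_out(commands=[-42, 24, 0, 0, 0, 0, 0, -42, 24, 0, 0, 0, 0, 0, -42, 24, 0, 0, 0, 0, 0, -42, 24, 0, 0, 0, 0, 0, -42, 24, 0, 0, 0, 0, 0])

```text
t: 1.6
ee_pos: [0.3333, 0.3553, 0.2312]
tool_rot: [3.142, -0.0, 1.469]
wrist_force: [0.9, 0.0, 0.6]
opening: -0.0003
grasp_force: 0.0
```

>>> carry_out(commands=[-42, 24, 0, 0, 0, 0, 0, -42, 24, 0, 0, 0, 0, 0, -42, 24, 0, 0, 0, 0, 0, -42, 24, 0, 0, 0, 0, 0, -42, 24, 0, 0, 0, 0, 0])

```text
t: 2.1
ee_pos: [0.4303, 0.1338, 0.2314]
tool_rot: [3.141, -0.001, 1.469]
wrist_force: [1.3, 0.4, 0.2]
opening: 0.0001
grasp_force: 0.0
```

>>> carry_out(commands=[-42, 24, 0, 0, 0, 0, 0, -42, 24, 0, 0, 0, 0, 0, -42, 24, 0, 0, 0, 0, 0, -42, 24, 0, 0, 0, 0, 0, -43, 23, 0, 0, 0, 0, 0])

```text
t: 2.6
ee_pos: [0.5265, -0.0883, 0.2315]
tool_rot: [3.141, -0.0, 1.47]
wrist_force: [0.8, 0.3, -0.7]
opening: -0.0002
grasp_force: 0.0
```

>>> carry_out(commands=[0, 0, 35, 0, 0, 0, 0, 0, 0, 40, 0, 0, 0, 0, 0, 0, 40, 0, 0, 0, 0, 0, 0, 5, 0, 0, 0, 0, 0, 0, 0, 0, 0, 0, 0])

```text
t: 3.1
ee_pos: [0.5255, -0.0867, 0.1113]
tool_rot: [-3.14, 0.001, 1.467]
wrist_force: [-0.2, -0.5, 1.1]
opening: -0.0003
grasp_force: 0.0
```

```bash
python3 - <<'E'
from h import *
im,d=capture('side');cv2.imwrite('pics/side1.png',im[:,:,::-1]);s=state();print(s['ee_pos'],s['joints'])
E
```

```text
[ 0.52659948 -0.0867942   0.11258893] [-0.57506203  0.28270763  0.75477876  1.8793645  -0.22039597  1.06324873
  0.16336121]
```

View pics/side1.png

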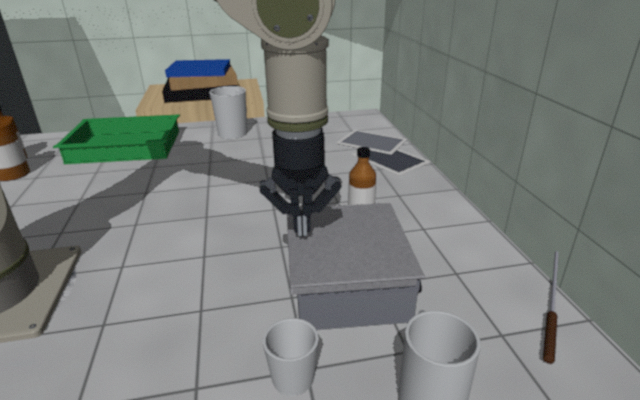

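Fingertips (about (303,235)) hover over the front middle of the flap. Pressing now.

>>> carry_out(commands=[0, 0, 10, 0, 0, 0, 0, 0, 0, 4, 0, 0, 0, 0, 0, 0, 4, 0, 0, 0, 0, 0, 0, 3, 0, 0, 0, 0, 0, 0, 0, 0, 0, 0, 0])

```text
t: 3.65
ee_pos: [0.5267, -0.0864, 0.0913]
tool_rot: [3.14, -0.001, 1.465]
wrist_force: [-1.6, 1.3, 7.5]
opening: 0.0001
grasp_force: 3.5
```

>>> carry_out(commands=[0, 0, 2, 0, 0, 0, 0, 0, 0, 1, 0, 0, 0, 0, 0, 0, 0, 0, 0, 0, 0])

```text
t: 3.95
ee_pos: [0.5271, -0.0864, 0.0907]
tool_rot: [3.14, -0.003, 1.465]
wrist_force: [-15.6, 5.0, 40.1]
opening: 0.0002
grasp_force: 20.5
```

Firm stop reached (force rose steeply). Let go and back off towards the robot.

>>> carry_out(commands=[0, 0, -15, 0, 0, 0, 0, 0, -30, -30, 0, 0, 0, 0, 0, -45, 0, 0, 0, 0, 0, 0, -35, 0, 0, 0, 0, 0, 0, 0, 0, 0, 0, 0, 0])

```text
t: 4.45
ee_pos: [0.4135, -0.0743, 0.1324]
tool_rot: [-3.141, -0.005, 1.465]
wrist_force: [0.8, -0.1, -0.6]
opening: -0.0004
grasp_force: 0.0
```

>>> carry_out(commands=[0, 0, -40, 0, 0, 0, 0, 0, 0, -40, 0, 0, 0, 0, 0, 0, -30, 0, 0, 0, 0, 0, 0, 0, 0, 0, 0, 0, 0, 0, 0, 0, 0, 0, 0])

```text
t: 4.95
ee_pos: [0.4172, -0.0749, 0.2427]
tool_rot: [3.14, -0.001, 1.465]
wrist_force: [-0.7, -0.2, 0.2]
opening: -0.0001
grasp_force: 0.0
```

>>> carry_out(commands=[0, 0, 0, 0, 0, 0, 0, 0, 0, 0, 0, 0, 0, 0, 0, 0, 0, 0, 0, 0, 0, 0, 0, 0, 0, 0, 0, 0, 0, 0, 0, 0, 0, 0, 0])

```text
t: 5.45
ee_pos: [0.4165, -0.075, 0.2421]
tool_rot: [-3.141, 0.0, 1.465]
wrist_force: [0.5, -0.0, 0.5]
opening: 0.0
grasp_force: 0.0
```

>>> carry_out(commands=[0, 0, 0, 0, 0, 0, 0, 0, 0, 0, 0, 0, 0, 0, 0, 0, 0, 0, 0, 0, 0, 0, 0, 0, 0, 0, 0, 0, 0, 0, 0, 0, 0, 0, 0])

```text
t: 5.95
ee_pos: [0.4166, -0.0749, 0.2423]
tool_rot: [3.142, -0.0, 1.465]
wrist_force: [0.4, -0.3, 0.3]
opening: 0.0002
grasp_force: 0.0
```

>>> carry_out(commands=[0, 0, 0, 0, 0, 0, 0, 0, 0, 0, 0, 0, 0, 0, 0, 0, 0, 0, 0, 0, 0, 0, 0, 0, 0, 0, 0, 0, 0, 0, 0, 0, 0, 0, 0])

```text
t: 6.45
ee_pos: [0.4166, -0.0749, 0.2423]
tool_rot: [3.142, -0.0, 1.465]
wrist_force: [-0.2, -0.2, -0.7]
opening: 0.0
grasp_force: 0.0
```

>>> carry_out(commands=[0, 0, 0, 0, 0, 0, 0, 0, 0, 0, 0, 0, 0, 0, 0, 0, 0, 0, 0, 0, 0, 0, 0, 0, 0, 0, 0, 0, 0, 0, 0, 0, 0, 0, 0])

```text
t: 6.95
ee_pos: [0.4166, -0.0749, 0.2423]
tool_rot: [-3.142, -0.0, 1.465]
wrist_force: [-0.2, 0.3, -0.1]
opening: 0.0001
grasp_force: 0.0
```

>>> carry_out(commands=[0, 0, 0, 0, 0, 0, 0, 0, 0, 0, 0, 0, 0, 0, 0, 0, 0, 0, 0, 0, 0, 0, 0, 0, 0, 0, 0, 0, 0, 0, 0, 0, 0, 0, 0])

```text
t: 7.45
ee_pos: [0.4166, -0.075, 0.2423]
tool_rot: [-3.142, -0.0, 1.465]
wrist_force: [-0.3, -0.3, 0.8]
opening: -0.0003
grasp_force: 0.0
```

```bash
python3 - <<'E'
from h import *
ims=[]
for n in('side','wrist','top'):
    p=cam(n);im,d=capture(n);np.savez(f'{n}2.npz',im=im,d=d,xyz=p['xyz'],att=p['attitude'],K=p['intrinsics']);ims.append(im)
cv2.imwrite('pics/m2.png',np.vstack([np.hstack([cv2.resize(ims[0],(400,250)),cv2.resize(ims[2],(400,250))]),np.hstack([ims[1][:350],np.zeros((350,160,3),np.uint8)])])[:,:,::-1]);print(state()['ee_pos'])
E
```

```text
[ 0.41663139 -0.07494514  0.24231007]
```

View pics/m2.png

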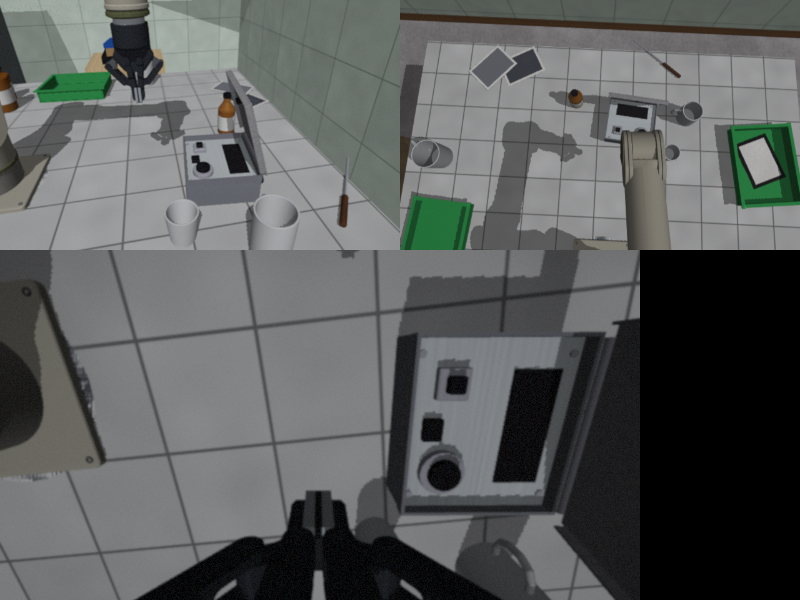

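The flap is open. The round button is on the -y side (wrist image about (443,224)), the square one at about (457,134).

```bash
python3 - <<'E'
from h import *
z=np.load('wrist2.npz');g=z['im'].max(2)
def ray(u,v,h):
    r=rot(z['att'])@np.linalg.inv(z['K'])@[u,v,1];return z['xyz']+r*(h-z['xyz'][2])/r[2]
for nm,u,v in(('start',443,224),('stop',457,134)):
    w=(g[v-26:v+27,u-26:u+27]<35).astype(np.uint8)
    n,l,st,c=cv2.connectedComponentsWithStats(w);k=l[26,26];print(nm,st[k]);
    P=ray(c[k][0]+u-26,c[k][1]+v-26,.087);print(P)
C=cloud('wrist',z['d'],dict(intrinsics=z['K'],xyz=z['xyz'],attitude=z['att']));print(C[222:227:4,441:446:4])
R0=rot(state()['tool_rot']);e=state()['ee_pos'];print('pred', R0.T@(np.array([.551,-.143,.087])-e))
# flap from side: points
s=np.load('side2.npz');S=cloud('side',s['d'],cam('side')).reshape(-1,3)
a=np.array([.9945,-.1046]);b=np.array([.1046,.9945]);q=S[:,:2]-[.6905,-.1077];X,Y=q@a,q@b
m=(abs(Y)<.11)&(S[:,2]>.12)&(abs(X)<.12);print(np.c_[X,Y,S[:,2]][m][::300])
print(S[m].max(0), X[m].min())
E
```

```text
start [ 11  12  32  30 755]
[ 0.54843089 -0.13868     0.087     ]
stop [ 16  18  20  18 327]
[ 0.55834394 -0.04204254  0.087     ]
[[[ 0.54694501 -0.13705545  0.08331642]
  [ 0.55011557 -0.13613408  0.08623219]]

 [[ 0.54607844 -0.14071254  0.0857571 ]
  [ 0.55036632 -0.14106694  0.08597205]]]
pred [-0.05347135  0.14080383  0.15531485]
[[-0.04371202  0.10481496  0.2743441 ]
 [-0.04596132  0.00723399  0.27297385]
 [-0.05064916 -0.04714697  0.27237302]
 [-0.05475218 -0.08332319  0.27117004]
 [-0.02642605  0.10567869  0.1629037 ]
 [-0.02360451  0.01019859  0.19139846]
 [-0.01533337  0.10450259  0.12021189]
 [-0.00536704  0.04004641  0.12552063]
 [-0.02498705 -0.10722515  0.18388422]
 [-0.01714082 -0.10729762  0.14220923]]
[0.6972769  0.00692584 0.27523292] -0.057202700903256035
```

>>> carry_out(commands=[-13, 35, 0, 0, 0, 0, 0, -13, 35, 0, 0, 0, 0, 0, -13, 35, 0, 0, 0, 0, 0, -12, 33, 0, 0, 0, 0, 0, 0, 0, 20, 0, 0, 0, 0])

```text
t: 8.1
ee_pos: [0.5521, -0.1419, 0.2224]
tool_rot: [3.14, 0.005, 1.465]
wrist_force: [-1.0, 0.4, -0.4]
opening: -0.0
grasp_force: 0.0
```

>>> carry_out(commands=[0, 0, 40, 0, 0, 0, 0, 0, 0, 40, 0, 0, 0, 0, 0, 0, 30, 0, 0, 0, 0, 0, 0, 10, 0, 0, 0, 0, 0, 0, 0, 0, 0, 0, 0])

```text
t: 8.6
ee_pos: [0.5479, -0.1402, 0.1016]
tool_rot: [-3.139, 0.0, 1.465]
wrist_force: [0.3, 0.7, -0.0]
opening: -0.0002
grasp_force: 0.0
```

```bash
python3 - <<'E'
from h import *
im,d=capture('side');im2,d=capture('wrist');print(state()['ee_pos'],state()['wrist_force'])
cv2.imwrite('pics/m3.png',np.hstack([cv2.resize(im[100:350,240:460],None,fx=2,fy=2),im2[:400,200:560].copy() if 0 else cv2.resize(im2,(360,225))[0:225].repeat(1,0) if 0 else np.vstack([cv2.resize(im2,(360,225)),np.zeros((275,360,3),np.uint8)])])[:,:,::-1])
E
```

```text
[ 0.54928026 -0.14054548  0.10371181] [-0.27543062 -0.86728678  0.38608365]
```

View pics/m3.png

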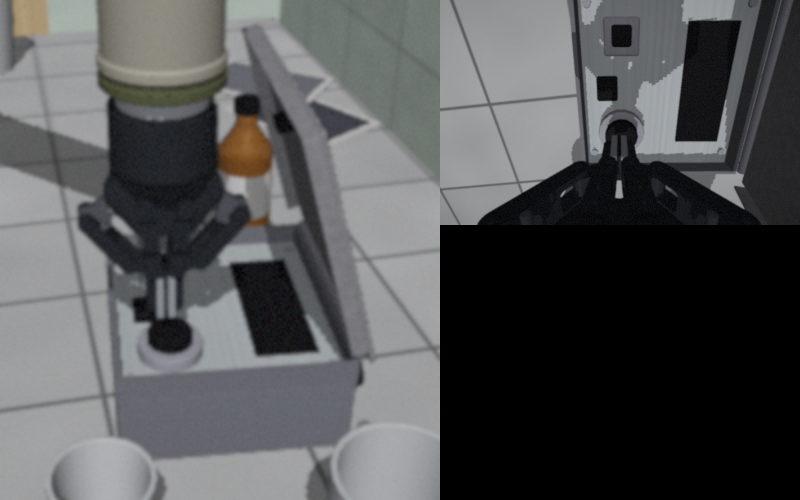

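Fingertips (crop (168,310)) stand centred above the round button (crop (170,335)). Pressing.

>>> carry_out(commands=[0, 0, 14, 0, 0, 0, 0, 0, 0, 4, 0, 0, 0, 0, 0, 0, 3, 0, 0, 0, 0, 0, 0, 1, 0, 0, 0, 0, 0, 0, 0, 0, 0, 0, 0])

```text
t: 9.2
ee_pos: [0.5489, -0.14, 0.0811]
tool_rot: [3.141, -0.001, 1.465]
wrist_force: [-1.1, 1.9, 7.7]
opening: 0.0002
grasp_force: 3.8
```

>>> carry_out(commands=[0, 0, 1, 0, 0, 0, 0, 0, 0, 0, 0, 0, 0, 0, 0, 0, 0, 0, 0, 0, 0])

```text
t: 9.5
ee_pos: [0.549, -0.14, 0.0809]
tool_rot: [3.141, -0.002, 1.465]
wrist_force: [-5.8, 3.2, 18.0]
opening: -0.0002
grasp_force: 9.0
```

>>> carry_out(commands=[0, 0, -45, 0, 0, 0, 0, 0, 0, -45, 0, 0, 0, 0, 0, 0, -45, 0, 0, 0, 0, 0, 0, -45, 0, 0, 0, 0, 0, 0, -48, 0, 0, 0, 0])

```text
t: 10.0
ee_pos: [0.5478, -0.1403, 0.3091]
tool_rot: [-3.141, -0.0, 1.464]
wrist_force: [1.5, 0.8, -0.2]
opening: -0.0
grasp_force: 0.0
```

>>> carry_out(commands=[0, 0, -10, 0, 0, 0, 0, 12, 33, 0, 0, 0, 0, 0, 12, 33, 0, 0, 0, 0, 0, 12, 33, 0, 0, 0, 0, 0, 11, 33, 0, 0, 0, 0, 0])

```text
t: 10.5
ee_pos: [0.6859, -0.1067, 0.3164]
tool_rot: [-3.141, -0.001, 1.466]
wrist_force: [-0.3, 0.8, 0.5]
opening: -0.0002
grasp_force: 0.0
```

```bash
python3 - <<'E'
from h import *
im,d=capture('side');s=state();print(s['ee_pos'],s['wrist_force'],s['joints'])
cv2.imwrite('pics/m4.png',im[:,:,::-1])
q=s['ee_pos'][:2]-[.6905,-.1077];print(q@[.9945,-.1046],q@[.1046,.9945])
E
```

```text
[ 0.68944089 -0.10368965  0.31338238] [-0.55281398  3.96954532 -2.20899943] [-0.41621337  0.58881717  0.8649104   1.1274952  -0.43610773  1.6050955
  0.24073133]
-0.0014727670100281645 0.0038775091421629853
```

View pics/m4.png

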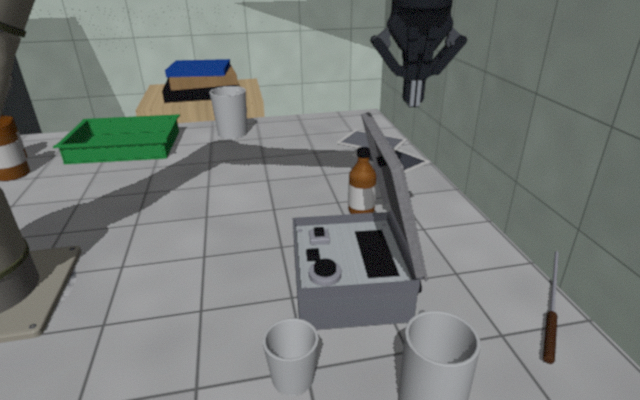

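The button is out again, and the fingertips (413,100) are above and behind the flap's top edge (370,118). Descending behind it.

>>> carry_out(commands=[0, 0, 30, 0, 0, 0, 0, 0, 0, 30, 0, 0, 0, 0, 0, 0, 2, 0, 0, 0, 0, 0, -10, 0, 0, 0, 0, 0, 0, 0, 0, 0, 0, 0, 0])

```text
t: 11.05
ee_pos: [0.6743, -0.1067, 0.2566]
tool_rot: [3.141, -0.0, 1.464]
wrist_force: [0.6, -0.6, 0.6]
opening: 0.0003
grasp_force: 0.0
```

>>> carry_out(commands=[0, -18, 7, 0, 0, 0, 0, 0, -18, 8, 0, 0, 0, 0, 0, -14, 8, 0, 0, 0, 0, 0, -15, 9, 0, 0, 0, 0, 0, 0, 0, 0, 0, 0, 0])

```text
t: 11.55
ee_pos: [0.6092, -0.0996, 0.2238]
tool_rot: [-3.142, -0.001, 1.464]
wrist_force: [0.0, 0.1, 0.4]
opening: -0.0
grasp_force: 0.0
```

```bash
python3 - <<'E'
from h import *
im,d=capture('side');s=state();print(s['ee_pos'],s['wrist_force'])
cv2.imwrite('pics/m5.png',im[:,:,::-1])
q=s['ee_pos'][:2]-[.6905,-.1077];print(q@[.9945,-.1046],q@[.1046,.9945])
E
```

```text
[ 0.61022465 -0.09935408  0.22434408] [0.67993355 0.63308134 0.46856182]
-0.08070681952935264 -9.678224074076255e-05
```

View pics/m5.png

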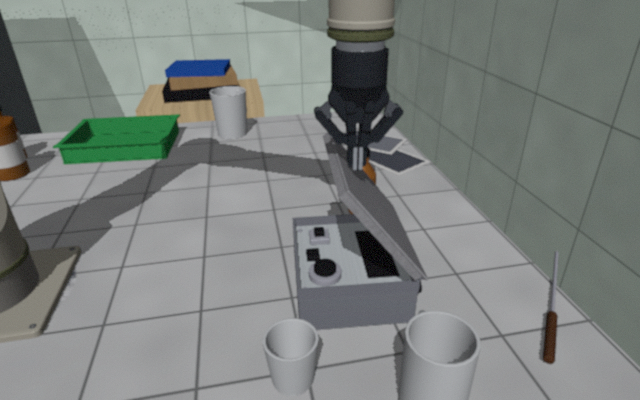

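The flap is following the fingertips (tip about (357,165), flap near 0.9 rad). Continuing along the arc.

>>> carry_out(commands=[0, -13, 10, 0, 0, 0, 0, 0, -13, 11, 0, 0, 0, 0, 0, -10, 13, 0, 0, 0, 0, 0, -10, 13, 0, 0, 0, 0, 0, -7, 15, 0, 0, 0, 0])

```text
t: 12.1
ee_pos: [0.5588, -0.0942, 0.1627]
tool_rot: [3.139, -0.0, 1.465]
wrist_force: [-1.2, -0.0, 3.5]
opening: -0.0001
grasp_force: 1.6
```

>>> carry_out(commands=[0, -7, 15, 0, 0, 0, 0, 0, -6, 16, 0, 0, 0, 0, 0, -4, 16, 0, 0, 0, 0, 0, -4, 8, 0, 0, 0, 0, 0, 0, 0, 0, 0, 0, 0])

```text
t: 12.6
ee_pos: [0.5368, -0.0919, 0.1064]
tool_rot: [-3.141, 0.0, 1.464]
wrist_force: [0.0, 0.5, 3.6]
opening: 0.0003
grasp_force: 1.3
```

>>> carry_out(commands=[0, 0, 6, 0, 0, 0, 0, 0, 0, 5, 0, 0, 0, 0, 0, 0, 3, 0, 0, 0, 0, 0, 0, 2, 0, 0, 0, 0, 0, 0, 0, 0, 0, 0, 0])

```text
t: 13.1
ee_pos: [0.5375, -0.0919, 0.0917]
tool_rot: [3.14, -0.001, 1.465]
wrist_force: [-4.2, 1.3, 14.5]
opening: 0.0001
grasp_force: 7.3
```

>>> carry_out(commands=[0, 0, 1, 0, 0, 0, 0, 0, 0, 0, 0, 0, 0, 0, 0, 0, 0, 0, 0, 0, 0])

```text
t: 13.4
ee_pos: [0.5376, -0.092, 0.0915]
tool_rot: [3.14, -0.001, 1.464]
wrist_force: [-8.2, 1.5, 26.1]
opening: 0.0002
grasp_force: 13.1
```

Firm stop; let go, clear away and look.

>>> carry_out(commands=[0, 0, -5, 0, 0, 0, 0, 0, 0, -20, 0, 0, 0, 0, 0, -20, -40, 0, 0, 0, 0, 0, -40, -25, 0, 0, 0, 0, 0, -40, -25, 0, 0, 0, 0])

```text
t: 13.9
ee_pos: [0.4545, -0.082, 0.1953]
tool_rot: [-3.139, -0.0, 1.464]
wrist_force: [-1.3, 1.4, 2.2]
opening: 0.0002
grasp_force: 0.0
```

>>> carry_out(commands=[0, 0, 0, 0, 0, 0, 0, 0, 0, 0, 0, 0, 0, 0, 0, 0, 0, 0, 0, 0, 0, 0, 0, 0, 0, 0, 0, 0, 0, 0, 0, 0, 0, 0, 0])

```text
t: 14.4
ee_pos: [0.4553, -0.0816, 0.1939]
tool_rot: [-3.138, 0.002, 1.464]
wrist_force: [0.2, 0.4, 1.2]
opening: -0.0003
grasp_force: 0.0
```

>>> carry_out(commands=[0, 0, 0, 0, 0, 0, 0, 0, 0, 0, 0, 0, 0, 0, 0, 0, 0, 0, 0, 0, 0, 0, 0, 0, 0, 0, 0, 0, 0, 0, 0, 0, 0, 0, 0])

```text
t: 14.9
ee_pos: [0.4553, -0.0813, 0.1947]
tool_rot: [-3.139, -0.001, 1.465]
wrist_force: [0.0, -0.7, 0.4]
opening: 0.0001
grasp_force: 0.0
```

```bash
python3 - <<'E'
from h import *
im,d=capture('side');s=state();print(s['ee_pos'],s['wrist_force'])
cv2.imwrite('pics/m6.png',im[:,:,::-1])
P=cloud('side',d,cam('side'));print(P[[225,265],[340,350]])
print(cv2.absdiff(im,np.load('side0.npz')['im'])[300:400,260:480].max(2).__gt__(40).sum())
E
```

```text
[ 0.45525113 -0.08122705  0.19465038] [0.31779017 0.66582259 0.42117524]
[[ 0.59623138 -0.05677593  0.09768099]
 [ 0.58525767 -0.16661682  0.09743205]]
0
```

View pics/m6.png

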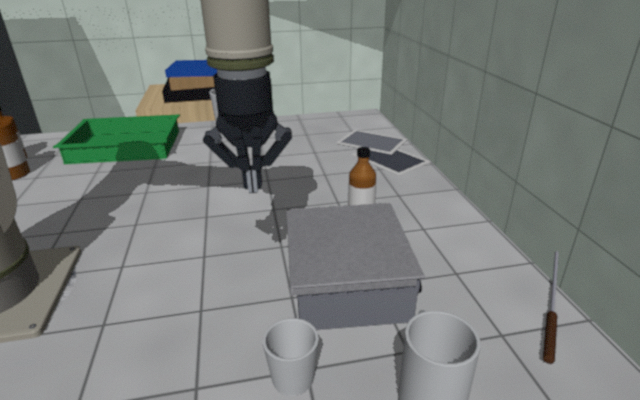

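The flap lies level and latched (face (350,245), height 98 mm). Jug, bottle and cup are where they were, and the arm is clear.

```bash
python3 -c "
from station import close_job
print(close_job())"
```

```text
the job is handed in; nothing more can be done
None
```

The flap was popped open, the round button pressed fully in and released, and the flap pushed back until it latched shut. The last picture shows the flap level and jug, bottle and cup in place, and the job is handed in; the hand-in returned no verdict.

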